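# Pack the spray-gun cleaning kit into its sloping tray

## Task

Pack the spray-gun cleaning kit into the sloping tray: lay the nozzle brush in the left groove and the needle tool in the right groove, flat on the tray floor, then lay the spanner across over both on its two raised rests. Finally swing the retaining bar by its knob down over the spanner as far as it goes. Leave the loop tool where it lies.

Things in the scene. Friction and masses are not known exactly. Their poses are not given: they have to be found in the camera images.
- tray: Fixed sheet-aluminium kit tray, sloping up 30 degrees away from the robot on a rod stand. Origin: on its flat floor. x up the slope, y level to the left, z square out of the floor (leans 30 degrees to the robot). Floor from x=-82 mm (lower lip) to +104 (open upper edge), walls at y=+-96; lip and walls 16 mm high. Grooves run along x; the spanner goes across them along y, over what lies in them.
- left_groove (a point): Middle of the left groove, on the tray floor (tray x=0, y=+24 mm); axes as the tray's. The groove runs along x, marked by two pairs of black posts 11 mm high, 18 mm apart inside, at x=-59..-45 and +39..+53 mm; bare floor between the pairs. A tool laid in it may slide down to the lower lip at x=-82. Brush goes here, either end up.
- right_groove (a point): Middle of the right groove, on the tray floor (tray x=0, y=-24 mm); same form and axes as the left groove. The needle tool goes here, either end up.
- spanner_rest (a point): Middle between the two black rests for the spanner, level with their seats, 13 mm above the tray floor at tray x=0, y=0; axes as the tray's. The rests are at y=-76..-60 and +60..+76 mm, with cheeks 31 mm apart in x that stand 9 mm above the seat. The spanner lies on both along y, either way round, its underside at this height, above the tools in the grooves.
- nozzle_brush_mid (a point): Nozzle cleaning brush: straight round rod 135 mm long, 10 mm thick, handle and bristles of nearly the same thickness, lying flat. Point: its centre, half-way along, 5 mm above its underside. y axis: along the rod; z up as it lies.
- needle_tool_mid (a point): Needle tool: handle 106 mm long, 12 mm wide, 10 mm high, with a bare needle 2 mm thick; 151 mm in all, lying flat. Point: on the handle, 5 mm above its underside, 66 mm from the handle's end, 86 mm from the needle's tip. y axis: along it towards the handle's end; z up as it lies.
- gun_spanner_mid (a point): Flat steel open spanner 165 mm long, 8 mm thick; shaft 11 mm wide from 22 mm on the -y side to 45 mm on the +y side of the point, heads up to 25 mm wide at the ends. Point: half-way along, on the shaft, 4 mm above its underside. y axis: along it; z up as it lies.
- loop_tool_mid (a point): Trimming loop tool, not part of the kit: handle 12 mm wide with a flat wire loop 26 mm wide at one end, 159 mm long, 10 mm high. Point: on the handle, 5 mm above the table. y axis along it. It stays where it lies.
- swing_bar (a joint): Angle of the flat steel swing bar (retainer), rad. 0: parked along the tray's upper edge, pointing to tray +y. It grows as the bar swings down the slope, to a stop at 1.571, pointing to tray -x, across over the spanner. Bar 14 mm wide, 25 to 31 mm above the floor (4 mm over a seated spanner). Light friction (0.05 N m) keeps it where it is left.
- bar_knob (a point): Centre of the upright black knob on the free end of the swing bar, 105 mm from the pivot axis: round, 14 mm thick, 30 mm tall (31 to 61 mm above the tray floor), its axis square to the tray floor. This point is 46 mm above the tray floor.
- bar_pivot (a point): Point on the swing bar's pivot axis (square to the tray floor), 46 mm above the tray floor, at tray x=+90, y=-40 mm. Axes as the tray's.

How it is judged:
On the way, in this order (a step that is already met when the one before it is completed fails the run):
1. brush lies in the left groove and needle tool in the right groove, with the spanner not yet over them (x of nozzle_brush_mid in the frame of tray between -0.035 and 0.03 m and y of nozzle_brush_mid in the frame of tray between 0.015 and 0.033 m and z of nozzle_brush_mid in the frame of tray between 0 and 0.0095 m and angle between the y axis of each of nozzle_brush_mid, needle_tool_mid and the x axis of tray, either way round below 0.13 rad and x of needle_tool_mid in the frame of tray between -0.035 and 0.03 m and y of needle_tool_mid in the frame of tray between -0.033 and -0.015 m and z of needle_tool_mid in the frame of tray between 0 and 0.0095 m), for 0.2 s.
2. spanner lies on its two rests across over both (all of step 1 and x of gun_spanner_mid in the frame of tray between -0.01 and 0.01 m and y of gun_spanner_mid in the frame of tray between -0.018 and 0.018 m and z of gun_spanner_mid in the frame of tray between 0.013 and 0.0205 m and angle between the y axis of gun_spanner_mid and the y axis of tray, either way round below 0.12 rad and angle between the z axis of gun_spanner_mid and the z axis of tray, either way round below 0.12 rad), for 0.2 s.
3. swing bar is turned over the spanner to its stop (all of step 2 and value of joint swing_bar above 1.42 rad), for 0.2 s.
At the end, for the whole second after the job is handed in: Brush flat on the floor in the left groove and needle tool in the right (9 mm off its line, 7 degrees, point under 9.5 mm high, x -35 to 30 mm), spanner flat on both rests across over them (10 mm in x, 18 mm in y, 7 degrees), either way round, and the swing bar turned over it past 1.42 rad (all of step 3); the robot touches nothing.
It fails at once if the loop tool is moved by more than 40 mm (distance of loop_tool_mid from where it was at the start of the episode above 0.04 m).
It also fails if it takes over 72 s, if anything falls off the work surface, if the arm or the gripper's body presses on something with over 40 N, if the wrist force passes 120 N, or if a joint passes its speed limit or range.

## Robot

A 6-joint arm with a two-finger parallel gripper is mounted at the origin on a cart in front of the work surface, level with it; the furniture and walls round the work are solid. World frame = base frame: x ahead of the robot, y to its left, z up, the work surface at z = 0. Lengths are in m, angles in rad, forces in N, time in s.
With the tool pointing down it reaches from about 0.35 to 0.975 m from the base axis. Payload 17.4 kg.
Tool frame: the origin (TCP) lies at the very end of the fingers, on their centre line; the grasp point (between the pads) lies robot.grip_point_offset behind it (robot.grip_point_offset is the distance from the TCP to the grasp point, in m); z points along the fingers, y is the line along which they close (so a half turn about z gives the same grasp; the last joint's range is limited). The gripper opens to 85 mm and grips with 20 to 120 N. Pads are 22 mm wide; open, the fingers measure 114 mm over their backs; the gripper's body (76 mm by 85 mm) begins 54 mm behind the grasp point. The pads swing forward as they close: fully open they stand 13 mm farther back than shut.
Start: joints at [1.137, 0.116, 1.442, -0, 1.584, -0.038], TCP at [0.26, 0.623, 0.231] pointing down, gripper open.
Joint ranges: [-2.83, 2.83], [-0.83, 2.19], [0.07, 2.5], [-1.14, 4.28], [0.01, 3], [-2.97, 2.97]. Speed limits (rad/s): [1.89, 1.89, 2.22, 3.14, 3.14, 3.14].

## Interface

Orientations are given as a rotation vector (axis times angle).
In Python, from rig import robot, read_camera, calibration, find_in, landmark_of gives the robot as it stands.
- The arm moves only by the tool step_arm, never from a script. Its argument "increments" is a list that holds one entry, the list of rows, each a list of 7 numbers: the shift along the tool's x, y, z in mm, then the turn, a rotation vector about the tool's x, y, z in degrees, then the closure, from 0 (fully open) to 1 (shut). In form: [[[tx, ty, tz, wx, wy, wz, gripper], ...]]. A call has 1 to 8 rows; each row shifts and turns the commanded pose from where the row before left it, along the tool's axes as they then stand; what a row does not reach is not made up. A row lasts 1/8 s, in which the tool goes at most 62.5 mm and 10.7 degrees, less where a joint would pass 70% of its speed; a pose out of reach is approached as far as the arm can. A call is refused whole if a number of a shift passes 62.5 or a number of a turn 10.7, either way. A call with a gripper value outside its range is refused whole. The fingers move at their own pace and stop on an object; "force" is the grip in N (left out, the last holds). Time passes only in rows, so rows that do not move let the fingers close. It gives the time, the measured TCP pose, the force, the opening and the grip force at its end, in the units of the state.
- robot.read_state(): the state, without advancing time (a new reading comes with each control period).
- read_camera(name): name is "scene" or "top"; returns (picture, depth): 480x640x3 uint8, red, green, blue; 480x640 float32, m along the optical axis (not along the pixel's ray), 0 where there is no reading.
- calibration(name): a dict with "camera_matrix" (3x3 intrinsics, pixels), "k1" (the pictures are not rectified: a ray, as slopes to the right and down, at radius r is drawn at 1 + k1 r^2 times it, then the intrinsics apply), "extrinsics" (4x4, takes a point from camera to world coordinates). Camera axes: x right, y up, looking along -z (the intrinsics and any distortion apply to the point x, -y, -z); pixel columns grow to the right and rows downward; lengths in m; the calibration is good to about 2 mm. A picture is of the moment at which its call begins. calibration takes no time and is no camera call.
- robot.hand_in(): hands the job in; it is judged then, once.
Trained networks look in the newest picture that a camera, given by its name, has taken for a name from the list of things; names that differ only in an ending like _2 or _b are one class to them, and where a whole thing is asked for, a point or a joint stands for the part that bears it (a point fixed in the world has none). Each returns a list of dicts, best first, with "conf" (0 to 1); they miss things now and then, are a little off and sometimes report something else, mostly with a low value. They report only what shows in the picture. A call takes as long as a camera call.
- find_in(camera, name): "at" ([x, y, z] in m, in world coordinates, good to about 4 mm: the middle of the surface that is visible of it).
- landmark_of(camera, name): "at" ([x, y, z] in m, in world coordinates, good to about 4 mm: a listed point, or the origin of a listed thing).
The state is a dict: "time_s": time; "joints": joint angles; "joint_velocities": joint speeds; "joint_torque": joint torques, N m; "ee_pos": TCP position; "eef_rot": TCP orientation; "force": force on the tool from outside, world axes, zero at the start; "moment": the same for the moment, N m; "gripper_width": opening from 0.0 (shut) to 1.0 (fully open); "grasp_force": force on a finger pad.
Only numpy, scipy, OpenCV 4.12 (cv2) and the standard library are available. Lean on these libraries where they do the work, as an engineer would, in place of code of your own. Each camera call takes 0.05 s, during which the arm holds its last target. There are 200 camera calls.

## Working session

There is one attempt and no reset: what is moved stays moved. The work goes in short steps, Python scripts to look and compute and a tool call to move; the robot and the scene stay as the last step left them, time stands still between calls to the robot, and variables do not carry over. Pictures are saved under pics/ and viewed, at most 11 in all, crops included, and the job is handed in when it is done.

Besides the shell and the picture viewer there is one more tool, called after ">>>" by a JSON object that holds its "method" and its "body", one argument or row to a line. step_arm: Moves the arm, as the interface text tells. Its arguments: {"type":"object","properties":{"increments":{"type":"array","items":{"type":"array","items":{"type":"array","items":{"type":"number"}}}},"force":{"type":"number"}},"required":["increments"]}

```bash
ls; mkdir -p pics; cat > h.py <<'E'
import numpy as np, cv2
from scipy.spatial.transform import Rotation as R
from rig import robot, read_camera, calibration, find_in, landmark_of
def pts(cam,depth):
    c=calibration(cam);K=np.array(c["camera_matrix"]);k1=c["k1"];E=np.array(c["extrinsics"])
    v,u=np.mgrid[0:480,0:640].astype(float)
    p=cv2.undistortPoints(np.stack([u,v],-1).reshape(-1,1,2),K,np.array([k1,0,0,0.])).reshape(480,640,2)
    P=np.stack([p[...,0]*depth,-p[...,1]*depth,-depth],-1)
    return P@E[:3,:3].T+E[:3,3]
def proj(cam,X):
    c=calibration(cam);K=np.array(c["camera_matrix"]);k1=c["k1"];E=np.array(c["extrinsics"])
    p=(np.atleast_2d(X)-E[:3,3])@E[:3,:3]; x=p[:,0]/-p[:,2];y=-p[:,1]/-p[:,2]
    s=1+k1*(x*x+y*y); return np.stack([K[0,0]*x*s+K[0,2],K[1,1]*y*s+K[1,2]],-1)
E
cat > a.py <<'E'
from h import *
np.set_printoptions(precision=4,suppress=True)
for cam in ("scene","top"):
    im,d=read_camera(cam); cv2.imwrite(f"pics/{cam}0.png",im[...,::-1]); np.savez(f"{cam}0.npz",im=im,d=d)
    print(cam,np.array(calibration(cam)["extrinsics"])[:3,3])
    for n in "tray left_groove right_groove spanner_rest nozzle_brush_mid needle_tool_mid gun_spanner_mid loop_tool_mid bar_knob bar_pivot".split():
        for r in landmark_of(cam,n)[:2]: print(n,np.array(r["at"]),round(r["conf"],2), proj(cam,r["at"])[0].round())
s=robot.read_state();print(s["time_s"],s["ee_pos"],s["eef_rot"],robot.grip_point_offset)
E
python3 a.py
```

```text
pics
scene [0.2427 0.6713 0.9483]
tray [ 0.6103 -0.1073  0.0648] 0.81 [351. 193.]
left_groove [ 0.6104 -0.082   0.0657] 0.93 [347. 199.]
left_groove [ 0.6036 -0.1274  0.0632] 0.6 [357. 190.]
right_groove [ 0.6043 -0.1287  0.0646] 0.6 [357. 189.]
spanner_rest [ 0.5978 -0.1025  0.0763] 0.93 [355. 193.]
nozzle_brush_mid [ 0.6541 -0.1517  0.1451] 0.59 [346. 155.]
nozzle_brush_mid [0.5076 0.4155 0.005 ] 0.51 [275. 384.]
needle_tool_mid [0.499  0.2418 0.0069] 0.51 [320. 322.]
needle_tool_mid [ 0.6597 -0.1529  0.1482] 0.29 [345. 153.]
gun_spanner_mid [0.5299 0.3185 0.0038] 0.65 [291. 343.]
loop_tool_mid [0.5177 0.1632 0.0018] 0.6 [330. 295.]
bar_knob [ 0.6487 -0.0489  0.1418] 0.57 [328. 180.]
bar_pivot [ 0.6557 -0.154   0.1475] 0.77 [346. 154.]
bar_pivot [ 0.6471 -0.0504  0.1414] 0.5 [329. 180.]
top [0.4832 0.1024 1.1932]
tray [ 0.6048 -0.1077  0.0646] 0.69 [416. 228.]
left_groove [ 0.6108 -0.0784  0.0663] 0.6 [403. 226.]
right_groove [ 0.5984 -0.1281  0.063 ] 0.74 [425. 231.]
spanner_rest [ 0.6043 -0.1052  0.0764] 0.55 [416. 228.]
nozzle_brush_mid [0.5061 0.4111 0.0075] 0.62 [192. 274.]
needle_tool_mid [0.4984 0.2449 0.0036] 0.58 [262. 277.]
gun_spanner_mid [0.5287 0.314  0.0051] 0.98 [233. 264.]
loop_tool_mid [0.5241 0.1679 0.0071] 0.67 [295. 266.]
bar_knob [ 0.6497 -0.0489  0.139 ] 0.92 [394. 204.]
bar_knob [ 0.6065 -0.1085  0.0626] 0.44 [416. 228.]
bar_pivot [ 0.6565 -0.1491  0.1529] 0.6 [443. 199.]
1.1 [0.2602 0.6228 0.2313] [0.6176 3.0803 0.    ] 0.0187
```

```bash
python3 - <<'E'
import cv2
im=cv2.imread('pics/top0.png'); c=im[160:340,130:480]; cv2.imwrite('pics/t1.png',cv2.resize(c,None,fx=2.28,fy=2.28,interpolation=cv2.INTER_CUBIC))
E
```

```text
(no output)
```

View pics/scene0.png

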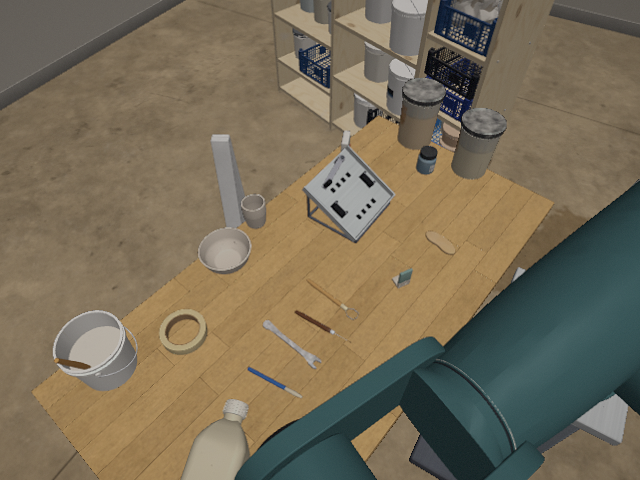

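View pics/t1.png

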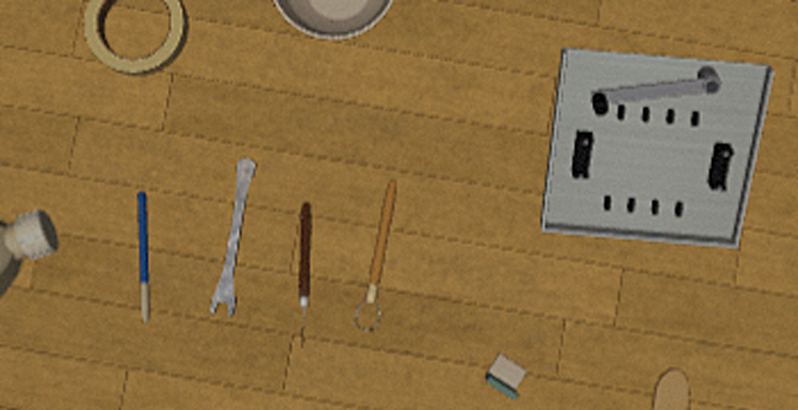

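The tools lie in a row on the table at t1 columns 143 (brush), 233 (spanner), 304 (needle, needle towards the robot) and 380 (loop tool). The tray is at t1 (545–770, 50–245), slightly yawed, and the bar's knob is at (600,103). Next I fit the tray pose and the tool axes from depth.

```bash
cat > b.py <<'E'
from h import *
from scipy.optimize import least_squares
np.set_printoptions(precision=4,suppress=True)
z=np.load("top0.npz");im=z["im"].astype(int);d=z["d"];P=pts("top",d)
# tray: dark blobs
win=np.zeros((480,640),bool);win[175:275,365:475]=1
hsv=cv2.cvtColor(z["im"],cv2.COLOR_RGB2HSV)
dark=(hsv[...,2]<70)&win
n,l,st,ce=cv2.connectedComponentsWithStats(dark.astype(np.uint8))
B=[]
for i in range(1,n):
    if st[i,4]>4: p=np.median(P[l==i],0);print("blob",ce[i].round(1),st[i,4],p);B.append((ce[i],st[i,4],p))
def T(psi,o):
    c,s=np.cos(psi),np.sin(psi);a=np.pi/6
    X=np.array([np.cos(a)*c,np.cos(a)*s,np.sin(a)]);Y=np.array([-s,c,0]);return np.stack([X,Y,np.cross(X,Y)],1),np.array(o)
# floor points
f=win&(hsv[...,1]<40)&(hsv[...,2]>100)
Q=P[f];Q=Q[(Q[:,2]>.02)]
posts=np.array([(x,y,.011) for x in(-.052,.046) for y in(-.033-.0,-.015,.015,.033)])
# posts inside 18 mm apart -> centres ~ +-(9+t/2), t unknown ~4mm
posts[:,1]=[s*(24+q*11)/1000 for _ in(0,1) for s,q in((-1,1),(-1,-1),(1,-1),(1,1))]
# fit by projection of posts to blob centres
cs=np.array([b[0] for b in B if b[1]<40])
def res(v):
    Rm,o=T(v[0],v[1:]);p=proj("top",posts@Rm.T+o)
    dd=np.linalg.norm(p[:,None]-cs[None],axis=2);j=dd.argmin(1);r=(p-cs[j]).ravel()
    fz=((Q-o)@Rm)[:,2]; fz=fz[abs(fz)<.008]
    return np.r_[np.clip(r,-6,6), 3*np.median(fz)*1000]
r=least_squares(res,[-.08,.605,-.107,.065],x_scale=[.05,.01,.01,.01],diff_step=1e-4)
print("tray",r.x,res(r.x).round(1));Rm,o=T(r.x[0],r.x[1:])
fz=((Q-o)@Rm);k=fz[abs(fz[:,2])<.008];A=np.c_[k[:,:2],np.ones(len(k))];print("floor fit",np.linalg.lstsq(A,k[:,2],rcond=None)[0],k.min(0),k.max(0))
for b in B: print(((b[2]-o)@Rm).round(4))
for n_,q in dict(knob=(.6497,-.0489,.139),piv=(.6565,-.1491,.1529)).items(): print(n_,(np.array(q)-o)@Rm)
# tools
for nme,(u,v),w in(("brush",(192,274),18),("spanner",(233,264),18),("needle",(262,277),11),("loop",(295,266),14)):
    m=np.zeros_like(win);m[v-50:v+50,u-w:u+w]=1
    m&=P[...,2]>.0035
    n,l,st,ce=cv2.connectedComponentsWithStats(m.astype(np.uint8));i=1+st[1:,4].argmax();q=P[l==i]
    c=q.mean(0);U,S,V=np.linalg.svd(q[:,:2]-c[:2],full_matrices=0);a=V[0]*np.sign(V[0,0]);t=(q[:,:2]-c[:2])@a
    print(nme,len(q),"mid",c[:2]+a*(t.min()+t.max())/2,"len",np.ptp(t),"dir",a,np.arctan2(a[1],a[0]),"ends",c[:2]+a*t.min(),c[:2]+a*t.max(),"z",np.percentile(q[:,2],[20,80]))
E
python3 b.py
```

```text
blob [439.  191.5] 22 [ 0.6787 -0.1488  0.1235]
blob [458.8 227.7] 93 [ 0.6042 -0.2027  0.0759]
blob [441.9 197.6] 17 [ 0.6613 -0.1504  0.1414]
blob [392.8 205. ] 58 [ 0.645  -0.0453  0.1485]
blob [402.  208.7] 19 [ 0.6447 -0.0721  0.0972]
blob [412.9 209.5] 16 [ 0.6431 -0.0962  0.0975]
blob [423.6 210.5] 17 [ 0.641  -0.1202  0.0967]
blob [434.2 211.6] 17 [ 0.6386 -0.1433  0.0975]
blob [372. 216.] 5 [ 0.6314 -0.0076  0.0828]
blob [384.8 227.3] 145 [ 0.6067 -0.0363  0.076 ]
blob [445.3 232.4] 152 [ 0.5948 -0.1708  0.0763]
blob [396.  248.5] 18 [ 0.5608 -0.0649  0.0483]
blob [406.2 249.6] 15 [ 0.5578 -0.0878  0.0478]
blob [416.9 250.2] 16 [ 0.5569 -0.1123  0.0487]
blob [427.1 251.5] 16 [ 0.5537 -0.136   0.0463]
blob [405.8 261.6] 5 [ 0.5307 -0.09    0.029 ]
blob [417.6 262.5] 8 [ 0.5294 -0.1173  0.0287]
blob [440. 265.] 5 [ 0.5232 -0.1687  0.0306]
tray [-0.0925  0.6075 -0.1047  0.0662] [-0.3 -0.2  0.3  0.2 -0.4 -0.1  0.2  0.1 -0.2 -0.2  0.5  0.1 -0.6  0.1
  0.3  0.  -0. ]
floor fit [-0.0001  0.0004 -0.    ] [-0.086  -0.0975 -0.0071] [0.1017 0.0949 0.0074]
[ 0.0936 -0.0373  0.0122]
[ 0.
[... 386 characters left out ...]
0198  0.0058]
[-0.0853 -0.0715  0.0082]
knob [0.0683 0.0594 0.0446]
piv [ 0.0892 -0.0397  0.0487]
brush 226 mid [0.4629 0.3789] len 0.24015281897331403 dir [0.867  0.4982] 0.5215510663033046 ends [0.3588 0.319 ] [0.567  0.4387] z [0.0058 0.0106]
spanner 421 mid [0.5286 0.3136] len 0.16334805392427618 dir [ 0.9885 -0.1513] -0.1519176623034149 ends [0.4479 0.3259] [0.6093 0.3012] z [0.0061 0.0102]
needle 216 mid [0.5115 0.2402] len 0.11062155611116134 dir [0.9983 0.0582] 0.058273773738996414 ends [0.4563 0.237 ] [0.5667 0.2434] z [0.0061 0.0102]
loop 264 mid [0.5167 0.1649] len 0.14279507094019733 dir [ 0.98   -0.1989] -0.20019601741543028 ends [0.4468 0.1791] [0.5867 0.1507] z [0.0061 0.0106]
```

```bash
cat > plan.py <<'E'
from h import *
PSI,O=-.0925,np.array([.6075,-.1047,.0662]); a=np.pi/6
X=np.array([np.cos(a)*np.cos(PSI),np.cos(a)*np.sin(PSI),np.sin(a)]);Y=np.array([-np.sin(PSI),np.cos(PSI),0]);Z=np.cross(X,Y);TR=np.stack([X,Y,Z],1)
def tab(x,y,z,ang):   # tool down, tool y at world angle ang
    yv=np.array([np.cos(ang),np.sin(ang),0]);zv=np.array([0,0,-1.]);return np.stack([np.cross(yv,zv),yv,zv],1),np.array([x,y,z])
def tray(x,y,z,ang):  # tool square to floor, tool y at angle ang from tray x
    yv=np.cos(ang)*X+np.sin(ang)*Y;zv=-Z;return np.stack([np.cross(yv,zv),yv,zv],1),O+TR@np.array([x,y,z])
def cur():
    s=robot.read_state();return R.from_rotvec(s["eef_rot"]).as_matrix(),np.array(s["ee_pos"])
def plan(wps,start=None):
    """wps: (pose, speed mm/row, grip, hold rows)"""
    r0,p0=start or cur();rows=[]
    for (r1,p1),sp,g,hold in wps:
        dr=R.from_matrix(r0.T@r1).as_rotvec();n=max(1,int(np.ceil(max(np.linalg.norm(p1-p0)*1000/sp,np.degrees(np.linalg.norm(dr))/9.5))))
        pr,pp=r0,p0
        for i in range(1,n+1):
            q=r0@R.from_rotvec(dr*i/n).as_matrix();t=p0+(p1-p0)*i/n
            row=np.r_[pr.T@(t-pp)*1000,np.degrees(R.from_matrix(pr.T@q).as_rotvec())].round(1)
            rows.append([*(row+0.),g]); pp=pp+pr@row[:3]/1000;pr=pr@R.from_rotvec(np.radians(row[3:])).as_matrix()
        r0,p0=pr,pp
        rows+=[[0]*6+[g]]*hold
    for i in range(0,len(rows),8): print("["+",".join("["+",".join(f"{v:g}" for v in r)+"]" for r in rows[i:i+8])+"]")
    print(len(rows),"rows")
E
cat > c.py <<'E'
from plan import *
np.set_printoptions(precision=4,suppress=True)
z=np.load("top0.npz");P=pts("top",z["d"])
def seg(lo,hi):
    q=P.reshape(-1,3);q=q[(q[:,0]>lo[0])&(q[:,0]<hi[0])&(q[:,1]>lo[1])&(q[:,1]<hi[1])&(q[:,2]>.0035)&(q[:,2]<.02)]
    c=q.mean(0);V=np.linalg.svd(q[:,:2]-c[:2],full_matrices=0)[2];a_=V[0]*np.sign(V[0,0]);t=(q[:,:2]-c[:2])@a_
    print(len(q),"mid",c[:2]+a_*(t.min()+t.max())/2,np.ptp(t),"ang",np.arctan2(a_[1],a_[0]))
seg((.42,.385),(.6,.445))
print("max z by cell (rows x .2.. , cols y .7..)")
for x in np.arange(.2,.8,.06): print(round(x,2),[round(float(P[...,2][(abs(P[...,0]-x)<.03)&(abs(P[...,1]-y)<.03)].max(initial=0)),2) for y in np.arange(.66,.0,-.06)])
zs=np.load("scene0.npz");hsv=cv2.cvtColor(zs["im"],cv2.COLOR_RGB2HSV);
posts=np.array([(x,y,.011) for x in(-.052,.046) for y in(-.036,-.012,.012,.036)])@TR.T+O
dk=(hsv[...,2]<75).astype(np.uint8);dk[:150]=0;dk[245:]=0;dk[:,:300]=0;dk[:,400:]=0
n,l,st,ce=cv2.connectedComponentsWithStats(dk)
pp=proj("scene",posts)
for p in pp: j=1+np.linalg.norm(ce[1:]-p,axis=1).argmin();print("scene post",p.round(1),ce[j].round(1),st[j,4])
E
python3 c.py
```

```text
343 mid [0.5095 0.4119] 0.17674646614340767 ang 0.024183478083598744
max z by cell (rows x .2.. , cols y .7..)
0.2 [0.0, 0.0, 0.33, 0.0, 0.52, 0.0, 0.0, 0.0, 0.01, 0.01, 0.01, 0.01]
0.26 [0.32, 0.4, 0.55, 0.57, 0.56, 0.01, 0.01, 0.01, 0.01, 0.01, 0.01, 0.01]
0.32 [0.31, 0.41, 0.53, 0.01, 0.01, 0.01, 0.01, 0.01, 0.01, 0.01, 0.01, 0.01]
0.38 [0.01, 0.01, 0.01, 0.01, 0.01, 0.01, 0.01, 0.01, 0.01, 0.01, 0.07, 0.06]
0.44 [0.11, 0.1, 0.1, 0.01, 0.01, 0.01, 0.01, 0.01, 0.01, 0.01, 0.01, 0.01]
0.5 [0.1, 0.1, 0.1, 0.07, 0.02, 0.01, 0.01, 0.01, 0.01, 1.19, 0.01, 0.01]
0.56 [0.1, 0.1, 0.1, 0.08, 0.01, 0.01, 0.01, 0.01, 0.02, 0.01, 0.01, 0.08]
0.62 [0.01, 0.01, 0.01, 0.01, 0.01, 0.01, 0.01, 0.01, 0.01, 0.01, 0.01, 0.1]
0.68 [0.01, 0.01, 0.01, 0.01, 0.03, 0.02, 0.01, 0.01, 0.01, 0.01, 0.01, 0.13]
0.74 [0.01, 0.09, 0.08, 0.03, 0.03, 0.03, 0.06, 0.07, 0.07, 0.07, 0.01, 0.01]
0.8 [0.01, 0.2, 0.13, 0.13, 0.03, 0.03, 0.07, 0.07, 0.06, 0.07, 0.08, 0.07]
scene post [374.3 198.1] [373.  200.5] 12
scene post [369.6 203.3] [368.2 205.5] 11
scene post [364.7 208.7] [363.5 211. ] 12
scene post [359.8 214.2] [358.7 216.3] 12
scene post [349.2 171.9] [347.8 174.5] 11
scene post [344.2 177. ] [342.8 179.5] 11
scene post [339.  182.1] [337.8 184.5] 11
scene post [333.8 187.4] [332.5 189.8] 11
```

```bash
cat > d.py <<'E'
from plan import *
from scipy.optimize import least_squares
np.set_printoptions(precision=4,suppress=True)
posts=np.array([(x,y,.0055) for x in(-.052,.046) for y in(-.036,-.012,.012,.036)])
def T(psi):
    c,s=np.cos(psi),np.sin(psi);X=np.array([np.cos(a)*c,np.cos(a)*s,.5]);Y=np.array([-s,c,0]);return np.stack([X,Y,np.cross(X,Y)],1)
D={}
for cam,v,w in(("top",70,(175,275,365,475)),("scene",75,(150,245,300,400))):
    z=np.load(cam+"0.npz");h=cv2.cvtColor(z["im"],cv2.COLOR_RGB2HSV);P=pts(cam,z["d"])
    m=np.zeros((480,640),bool);m[w[0]:w[1],w[2]:w[3]]=1
    n,l,st,ce=cv2.connectedComponentsWithStats(((h[...,2]<v)&m).astype(np.uint8));ce=ce[1:];
    pp=proj(cam,posts@TR.T+O);j=[np.linalg.norm(ce-p,axis=1).argmin() for p in pp]
    q=P[m&(h[...,1]<40)&(h[...,2]>100)];D[cam]=(ce[j],q[abs(((q-O)@TR)[:,2])<.012])
def res(v,cams):
    M=T(v[0]);r=[]
    for c in cams:
        r+=list((proj(c,posts@M.T+v[1:])-D[c][0]).ravel());fz=((D[c][1]-v[1:])@M)[:,2];r.append(2000*np.median(fz[abs(fz)<.006]))
    return np.array(r)
for cams in(["top"],["scene"],["top","scene"]):
    r=least_squares(res,[PSI,*O],args=(cams,),x_scale=[.05,.01,.01,.01],diff_step=1e-4);print(cams,r.x,abs(r.fun).max())
z=np.load("top0.npz");P=pts("top",z["d"])
for p in((192.3,246),(193.4,272.5),(194.3,299)): print(P[int(round(p[1])),int(round(p[0]))])
b=P[246:299,186:200];im=z["im"][246:299,186:200].astype(int)
hgt=b[...,2]>.006;t=[];
for i in range(0,53,4):
    k=hgt[i:i+4];print(b[i:i+4][k].mean(0),k.sum(),end=" | ")
E
python3 d.py
```

```text
['top'] [-0.0929  0.6054 -0.1055  0.065 ] 0.27547586664974233
['scene'] [-0.089   0.6074 -0.1031  0.0617] 0.19916417764989092
['top', 'scene'] [-0.0978  0.6062 -0.1046  0.0631] 3.9148306497734637
[0.572  0.4114 0.0082]
[0.5106 0.4073 0.0111]
[0.4473 0.4053 0.0059]
[0.5621 0.3888 0.0996] 13 | [0.5591 0.4115 0.0084] 13 | [0.5496 0.4112 0.0095] 13 | [0.5404 0.4099 0.0098] 12 | [0.5305 0.4099 0.0098] 13 | [0.5212 0.4104 0.0088] 12 | [0.5118 0.4085 0.0097] 14 | [0.5026 0.4084 0.0098] 15 | [0.4932 0.4085 0.0093] 14 | [0.4845 0.3807 0.1169] 11 | [0.4746 0.382  0.1086] 12 | [0.4646 0.4074 0.009 ] 17 | [0.456  0.4066 0.0091] 12 | [0.4498 0.4068 0.0095] 2 |
```

```bash
sed -i 's/^PSI,O=.*/PSI,O=-.091,np.array([.6063,-.1044,.0640]); a=np.pi\/6/' plan.py; python3 - <<'E'
from plan import *
A=1.61
plan([(tab(.508,.411,.12,A),45,.5,0),(tab(.508,.411,.03,A),40,.55,1),(tab(.508,.411,.0015,A),12,.55,1)])
E
```

```text
[[-38.8,-12.5,13.9,0,0,-3.1,0.5],[-38,-14.6,13.9,0,0,-3.1,0.5],[-37.2,-16.6,13.9,0,0,-3.1,0.5],[-36.3,-18.6,14,0,0,-3.2,0.5],[-35.2,-20.6,13.9,0,0,-3.1,0.5],[-34,-22.4,13.9,0,0,-3.1,0.5],[-32.7,-24.3,13.9,0,0,-3.1,0.5],[-31.4,-26,13.9,0,0,-3.1,0.5]]
[[0,0,30,0,0,0,0.55],[0,0,30,0,0,0,0.55],[0,0,30,0,0,0,0.55],[0,0,0,0,0,0,0.55],[0,0,9.5,0,0,0,0.55],[0,0,9.5,0,0,0,0.55],[0,0,9.5,0,0,0,0.55],[0,0,0,0,0,0,0.55]]
16 rows
```

>>> {"method": "step_arm", "body": {
  "increments": [
    [[-38.8,-12.5,13.9,0,0,-3.1,0.5],[-38,-14.6,13.9,0,0,-3.1,0.5],[-37.2,-16.6,13.9,0,0,-3.1,0.5],[-36.3,-18.6,14,0,0,-3.2,0.5],[-35.2,-20.6,13.9,0,0,-3.1,0.5],[-34,-22.4,13.9,0,0,-3.1,0.5],[-32.7,-24.3,13.9,0,0,-3.1,0.5],[-31.4,-26,13.9,0,0,-3.1,0.5]]
  ]
}}

```text
time_s: 2.1
ee_pos: [0.509, 0.41, 0.1197]
eef_rot: [-0.064, 3.141, 0.0]
force: [0.1, 0.2, -0.3]
gripper_width: 0.499
grasp_force: 0.0
```

>>> {"method": "step_arm", "body": {
  "increments": [
    [[0,0,30,0,0,0,0.55],[0,0,30,0,0,0,0.55],[0,0,30,0,0,0,0.55],[0,0,0,0,0,0,0.55],[0,0,9.5,0,0,0,0.55],[0,0,9.5,0,0,0,0.55],[0,0,9.5,0,0,0,0.55],[0,0,0,0,0,0,0.55]]
  ]
}}

```text
time_s: 3.1
ee_pos: [0.5077, 0.4107, 0.0007]
eef_rot: [0.061, -3.14, 0.001]
force: [0.6, -0.2, 0.1]
gripper_width: 0.449
grasp_force: 0.0
```

>>> {"method": "step_arm", "body": {
  "increments": [
    [[0,0,0,0,0,0,1],[0,0,0,0,0,0,1],[0,0,0,0,0,0,1],[0,0,0,0,0,0,1]]
  ],
  "force": 40
}}

```text
time_s: 3.6
ee_pos: [0.5082, 0.4111, 0.0019]
eef_rot: [-0.061, 3.141, 0.001]
force: [-0.8, -0.5, 4.6]
gripper_width: 0.077
grasp_force: 39.4
```

>>> {"method": "step_arm", "body": {
  "increments": [
    [[0,0,-10,0,0,0,1],[0,0,-30,0,0,0,1],[0,0,-40,0,0,0,1],[0,0,-40,0,0,0,1],[0,0,-40,0,0,0,1],[0,0,0,0,0,0,1]]
  ]
}}

```text
time_s: 4.35
ee_pos: [0.509, 0.4117, 0.1659]
eef_rot: [-0.061, 3.136, 0.005]
force: [-0.2, 0.7, 0.4]
gripper_width: 0.075
grasp_force: 39.2
```

```bash
python3 - <<'E'
from plan import *
s=robot.read_state();print(s["ee_pos"],s["gripper_width"],s["grasp_force"])
im,d=read_camera("scene");im2,d2=read_camera("top")
u,v=proj("scene",s["ee_pos"])[0];u,v=int(u),int(v);a_=im[max(0,v-60):v+60,max(0,u-60):u+60]
u2,v2=proj("top",s["ee_pos"])[0];u2,v2=int(u2),int(v2);b_=im2[v2-60:v2+60,max(0,u2-60):u2+60]
f=lambda q:cv2.resize(q,(390,390),interpolation=cv2.INTER_CUBIC)
cv2.imwrite("pics/g1.png",np.hstack([f(a_),f(b_)])[...,::-1]);print(u,v,u2,v2)
plan([(tray(-.012,.024,.16,np.pi/2),50,1,0),(tray(-.012,.024,.04,np.pi/2),40,1,1)])
E
```

```text
[0.50896606 0.41169465 0.16590818] 0.07539364625746774 39.18214201927185
268 349 171 271
[[0.8,-48.3,-3.5,0.2,-3,0.7,1],[0.1,-48.4,-3.4,0.2,-3,0.8,1],[-0.8,-48.3,-3.1,0.2,-3,0.7,1],[-1.6,-48.4,-3,0.2,-3,0.7,1],[-2.2,-48.3,-2.6,0.2,-3,0.7,1],[-3,-48.3,-2.4,0.2,-3,0.8,1],[-3.8,-48.3,-2,0.2,-3,0.7,1],[-4.5,-48.2,-1.6,0.2,-3,0.7,1]]
[[-5.2,-48.1,-1.3,0.2,-2.9,0.7,1],[-5.7,-48.2,-0.7,0.2,-3,0.8,1],[0,0,40,0,0,0,1],[-0.1,0.1,40,0,0,0,1],[0,0,40,0,0,0,1],[0,0,0,0,0,0,1]]
14 rows
```

View pics/g1.png

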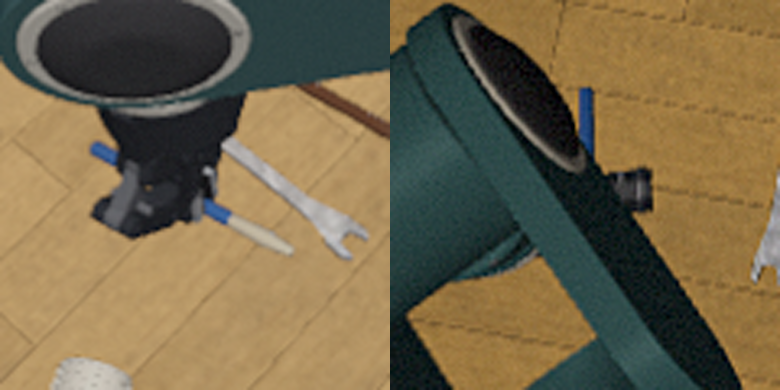

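Brush held level in the fingertips, with its ends at crop (95,150) and (292,248), and the spanner undisturbed. Carrying it to the tray.

>>> {"method": "step_arm", "body": {
  "increments": [
    [[0.8,-48.3,-3.5,0.2,-3,0.7,1],[0.1,-48.4,-3.4,0.2,-3,0.8,1],[-0.8,-48.3,-3.1,0.2,-3,0.7,1],[-1.6,-48.4,-3,0.2,-3,0.7,1],[-2.2,-48.3,-2.6,0.2,-3,0.7,1],[-3,-48.3,-2.4,0.2,-3,0.8,1],[-3.8,-48.3,-2,0.2,-3,0.7,1],[-4.5,-48.2,-1.6,0.2,-3,0.7,1]]
  ]
}}

```text
time_s: 5.45
ee_pos: [0.5158, 0.023, 0.1882]
eef_rot: [0.087, 2.721, -0.028]
force: [1.2, -0.4, 0.0]
gripper_width: 0.082
grasp_force: 39.3
```

>>> {"method": "step_arm", "body": {
  "increments": [
    [[-5.2,-48.1,-1.3,0.2,-2.9,0.7,1],[-5.7,-48.2,-0.7,0.2,-3,0.8,1],[0,0,40,0,0,0,1],[-0.1,0.1,40,0,0,0,1],[0,0,40,0,0,0,1],[0,0,0,0,0,0,1],[0,0,0,0,0,0,1]]
  ]
}}

```text
time_s: 6.32
ee_pos: [0.5779, -0.0777, 0.0928]
eef_rot: [0.12, 2.617, -0.033]
force: [0.4, 1.2, 0.4]
gripper_width: 0.078
grasp_force: 39.3
```

```bash
cat > look.py <<'E'
import sys
from plan import *
np.set_printoptions(precision=4,suppress=True)
def look(name,cams=("top","scene"),h=55):
    out=[]
    for c in cams:
        im,_=read_camera(c);u,v=proj(c,O+TR@np.array([0,0,.02]))[0].astype(int)
        out.append(cv2.resize(im[v-h:v+h,u-h:u+h],(395,395),interpolation=cv2.INTER_CUBIC))
    cv2.imwrite(f"pics/{name}.png",np.hstack(out)[...,::-1])
def where():
    r,p=cur();print("tool in tray",(TR.T@(p-O)*1000).round(1),"axes",(TR.T@r).round(3).tolist())
E
python3 - <<'E'
from look import *
where();look("p1")
plan([(tray(-.012,.024,.002,np.pi/2),10,1,2)])
E
```

```text
tool in tray [-12.2  24.   40.3] axes [[-1.0, 0.0, -0.001], [0.0, 1.0, -0.001], [0.001, -0.001, -1.0]]
[[0.2,0,9.8,0,0,0,1],[0.2,0,9.8,0,0,0,1],[0.2,0,9.7,0,0,0,1],[0.2,0,9.8,-0.1,0,0,1],[0,0,0,0,0,0,1],[0,0,0,0,0,0,1]]
6 rows
```

View pics/p1.png

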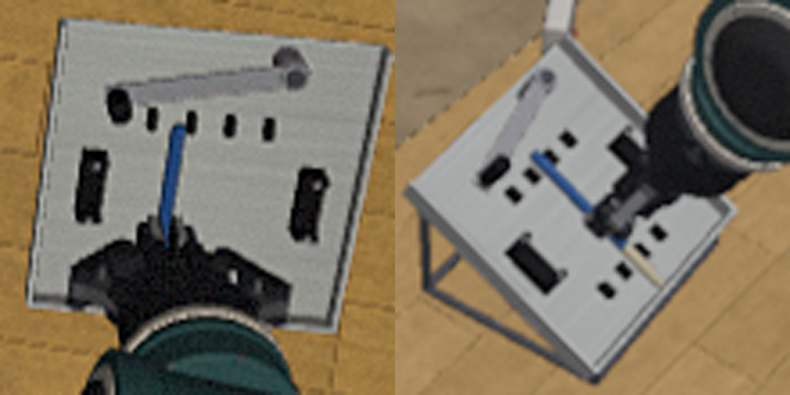

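Brush hangs aligned with the left groove (its upper end at p1-left (180,128), just short of the upper left-groove posts). Lowering it now.

>>> {"method": "step_arm", "body": {
  "increments": [
    [[0.2,0,9.8,0,0,0,1],[0.2,0,9.8,0,0,0,1],[0.2,0,9.7,0,0,0,1],[0,0,0,0,0,0,1],[0,0,5,0,0,0,1],[0,0,3.8,0,0,0,1],[0,0,0,0,0,0,1]]
  ]
}}

```text
time_s: 7.3
ee_pos: [0.5967, -0.0795, 0.0596]
eef_rot: [0.12, 2.617, -0.033]
force: [-10.8, 1.1, 8.9]
gripper_width: 0.079
grasp_force: 40.4
```

```bash
python3 - <<'E'
from look import *
where();print(robot.read_state()["force"])
E
```

```text
tool in tray [-12.4  24.    2.2] axes [[-1.0, 0.0, -0.001], [0.0, 1.0, -0.001], [0.001, -0.001, -1.0]]
[-10.8366   1.1334   8.9272]
```

>>> {"method": "step_arm", "body": {
  "increments": [
    [[0,0,-1,0,0,0,1],[0,0,0,0,0,0,0.8],[0,0,0,0,0,0,0.7],[0,0,0,0,0,0,0.7],[0,0,-20,0,0,0,0.7],[0,0,-40,0,0,0,0.7],[0,0,-50,0,0,0,0.7],[0,0,-50,0,0,0,0.6]]
  ]
}}

```text
time_s: 8.3
ee_pos: [0.5157, -0.0718, 0.1999]
eef_rot: [0.12, 2.617, -0.033]
force: [0.7, -0.4, 0.8]
gripper_width: 0.398
grasp_force: 0.0
```

```bash
python3 - <<'E'
from look import *
plan([(tab(.500,.243,.17,1.62),50,.55,0),(tab(.500,.243,.03,1.62),45,.55,0),(tab(.500,.243,.0015,1.62),10,.55,1)])
E
```

```text
[[7.6,44.6,0.5,-0.3,4.3,-1.1,0.55],[6.7,44.7,1.3,-0.3,4.2,-1.2,0.55],[5.7,44.8,2,-0.3,4.3,-1.1,0.55],[4.6,45,2.6,-0.3,4.3,-1.1,0.55],[3.5,45,3.1,-0.3,4.2,-1.1,0.55],[2.4,45,3.6,-0.3,4.3,-1.2,0.55],[1.2,45,3.9,-0.3,4.3,-1.1,0.55],[0,0,35,0,0,0,0.55]]
[[0,0.1,35,0,0,0,0.55],[0,0,35,0,0,0,0.55],[0,0,35,0,0,0,0.55],[0,0,9.5,0,0,0,0.55],[0,0,9.5,0,0,0,0.55],[0,0.1,9.5,0,0,0,0.55],[0,0,0,0,0,0,0.55]]
15 rows
```

Moving to the needle tool, which takes the arm clear of the tray, and checking the brush from there.

>>> {"method": "step_arm", "body": {
  "increments": [
    [[7.6,44.6,0.5,-0.3,4.3,-1.1,0.55],[6.7,44.7,1.3,-0.3,4.2,-1.2,0.55],[5.7,44.8,2,-0.3,4.3,-1.1,0.55],[4.6,45,2.6,-0.3,4.3,-1.1,0.55],[3.5,45,3.1,-0.3,4.2,-1.1,0.55],[2.4,45,3.6,-0.3,4.3,-1.2,0.55],[1.2,45,3.9,-0.3,4.3,-1.1,0.55],[0,0,35,0,0,0,0.55]]
  ]
}}

```text
time_s: 9.3
ee_pos: [0.5021, 0.2456, 0.1348]
eef_rot: [-0.082, 3.139, 0.001]
force: [-0.2, -0.5, -0.0]
gripper_width: 0.451
grasp_force: 0.0
```

```bash
cat > chk.py <<'E'
from look import *
def lm(*names):
    for c in("top","scene"):
        for n in names:
            for r in landmark_of(c,n)[:2]: print(c,n,round(r["conf"],2),(TR.T@(np.array(r["at"])-O)*1000).round(1))
E
python3 - <<'E'
from chk import *
look("p2");lm("nozzle_brush_mid")
r,p=cur();print(p)
plan([(tab(.500,.243,.03,1.62),45,.55,0),(tab(.500,.243,.0015,1.62),10,.55,1)])
E
```

```text
top nozzle_brush_mid 0.61 [-16.9  23.8   6.4]
[0.5009 0.2426 0.1341]
[[0.3,0.2,34.7,0,0,0,0.55],[0.2,0.2,34.7,0,0,0,0.55],[0.3,0.2,34.7,-0.1,0,0,0.55],[0,0,9.5,0,0,0,0.55],[0,0,9.5,0,0,0,0.55],[0,0,9.5,0,0,0,0.55],[0,0,0,0,0,0,0.55]]
7 rows
```

View pics/p2.png

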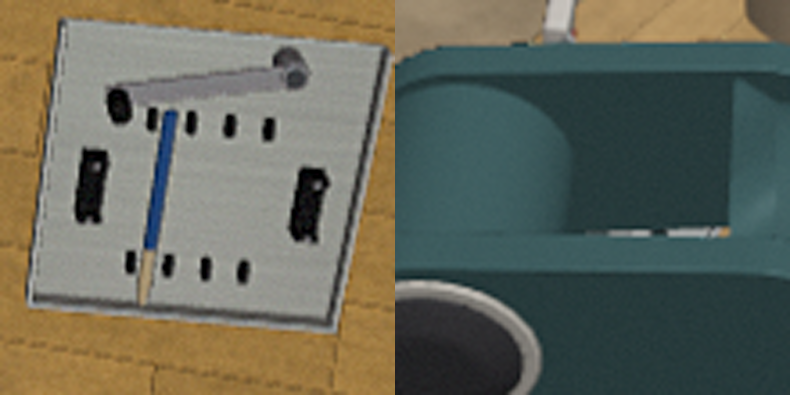

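The brush lies in the left groove between both post pairs, p2-left (171,112) to (145,303), against the lower lip. Picking up the needle tool.

>>> {"method": "step_arm", "body": {
  "increments": [
    [[0.3,0.2,34.7,0,0,0,0.55],[0.2,0.2,34.7,0,0,0,0.55],[0.3,0.2,34.7,-0.1,0,0,0.55],[0,0,9.5,0,0,0,0.55],[0,0,9.5,0,0,0,0.55],[0,0,9.5,0,0,0,0.55],[0,0,0,0,0,0,0.55]]
  ]
}}

```text
time_s: 10.38
ee_pos: [0.5002, 0.2432, 0.0012]
eef_rot: [0.077, -3.14, -0.001]
force: [-0.5, -0.1, -0.2]
gripper_width: 0.453
grasp_force: 0.0
```

>>> {"method": "step_arm", "body": {
  "increments": [
    [[0,0,0,0,0,0,1],[0,0,0,0,0,0,1],[0,0,0,0,0,0,1],[0,0,0,0,0,0,1],[0,0,-10,0,0,0,1],[0,0,-40,0,0,0,1],[0,0,-50,0,0,0,1],[0,0,-50,0,0,0,1]]
  ]
}}

```text
time_s: 11.38
ee_pos: [0.4999, 0.243, 0.1534]
eef_rot: [0.077, -3.141, -0.001]
force: [0.0, 0.9, 0.2]
gripper_width: 0.119
grasp_force: 40.0
```

```bash
python3 - <<'E'
from chk import *
print(cur()[1])
plan([(tray(.009,-.024,.16,np.pi/2),48,1,0),(tray(.009,-.024,.04,np.pi/2),40,1,0),(tray(.009,-.024,.012,np.pi/2),10,1,1),(tray(.009,-.024,.0025,np.pi/2),5,1,1)])
E
```

```text
[0.4999 0.243  0.1534]
[[-1.8,-45.7,-6.8,0.3,-3.7,1,1],[-3,-45.7,-6.3,0.2,-3.8,1,1],[-4.2,-45.7,-6,0.3,-3.7,0.9,1],[-5.3,-45.7,-5.4,0.3,-3.8,1,1],[-6.5,-45.5,-4.8,0.2,-3.7,1,1],[-7.5,-45.5,-4.2,0.3,-3.8,1,1],[-8.5,-45.3,-3.4,0.3,-3.7,1,1],[-9.6,-45.2,-2.6,0.3,-3.8,0.9,1]]
[[0,0,30,0,0,0,1],[0.1,0.1,30,0,0,0,1],[0,0,30,0,0,0,1],[0,0,30,0,0,0,1],[0,0,9.3,0,0,0,1],[0,0,9.4,0,0,0,1],[0,0,9.3,0,0,0,1],[0,0,0,0,0,0,1]]
[[0,0,4.8,0,0,0,1],[0,0,4.7,0,0,0,1],[0,0,0,0,0,0,1]]
19 rows
```

>>> {"method": "step_arm", "body": {
  "increments": [
    [[-1.8,-45.7,-6.8,0.3,-3.7,1,1],[-3,-45.7,-6.3,0.2,-3.8,1,1],[-4.2,-45.7,-6,0.3,-3.7,0.9,1],[-5.3,-45.7,-5.4,0.3,-3.8,1,1],[-6.5,-45.5,-4.8,0.2,-3.7,1,1],[-7.5,-45.5,-4.2,0.3,-3.8,1,1],[-8.5,-45.3,-3.4,0.3,-3.7,1,1],[-9.6,-45.2,-2.6,0.3,-3.8,0.9,1]]
  ]
}}

```text
time_s: 12.38
ee_pos: [0.5323, -0.123, 0.2062]
eef_rot: [0.119, 2.612, -0.034]
force: [0.8, 0.8, -0.2]
gripper_width: 0.119
grasp_force: 40.0
```

>>> {"method": "step_arm", "body": {
  "increments": [
    [[0,0,30,0,0,0,1],[0.1,0.1,30,0,0,0,1],[0,0,30,0,0,0,1],[0,0,20,0,0,0,1],[0,0,0,0,0,0,1],[0,0,0,0,0,0,1]]
  ]
}}

```text
time_s: 13.12
ee_pos: [0.5873, -0.1266, 0.1109]
eef_rot: [0.118, 2.614, -0.034]
force: [0.4, 0.5, -0.4]
gripper_width: 0.116
grasp_force: 40.0
```

```bash
python3 - <<'E'
from look import *
where();look("p3")
plan([(tray(.009,-.024,.012,np.pi/2),10,1,1),(tray(.009,-.024,.0025,np.pi/2),5,1,1)])
E
```

```text
tool in tray [  8.8 -23.8  49.1] axes [[-1.0, -0.001, 0.002], [-0.001, 1.0, -0.001], [-0.002, -0.001, -1.0]]
[[0,0,9.3,0,0,0,1],[0,0,9.3,0,0.1,0,1],[0,-0.1,9.3,0,0,0,1],[0,0,9.3,-0.1,0,0.1,1],[0,0,0,0,0,0,1],[0,0,4.8,0,0,0,1],[0,0,4.7,0,0,0,1],[0,0,0,0,0,0,1]]
8 rows
```

View pics/p3.png

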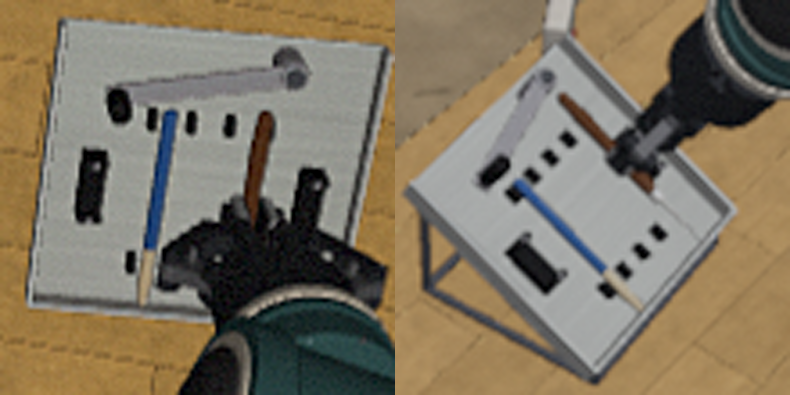

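```bash
python3 - <<'E'
from look import *
def ray(cam,crop,zt):
    c0=proj(cam,O+TR@np.array([0,0,.02]))[0].astype(int);px=np.array(crop)*110/395+c0-55
    c=calibration(cam);E=np.array(c["extrinsics"])
    p=cv2.undistortPoints(px.reshape(1,1,2).astype(float),np.array(c["camera_matrix"]),np.array([c["k1"],0,0,0.])).ravel()
    d=E[:3,:3]@np.array([p[0],-p[1],-1]);o=TR.T@(E[:3,3]-O);d=TR.T@d;return ((o+d*(zt-o[2])/d[2])*1000).round(1)
print(ray("top",(266,113),.054),ray("scene",(563,97),.054) if 0 else ray("scene",(563-395,97),.054),ray("scene",(707-395,243),.052),ray("top",(145,303),.005),ray("top",(171,112),.008))
E
```

```text
[ 72.9 -24.4  54. ] [ 69.5 -17.5  54. ] [-79.6 -21.4  52. ] [-82.4  20.1   5. ] [51.2 23.1  8. ]
```

Handle end is about 72 mm and needle tip about −78 mm along the tray, so it fits between the bar and the lip after a 1 mm shift up. Lowering it.

>>> {"method": "step_arm", "body": {
  "increments": [
    [[-1.2,0,9.3,0,0,0,1],[0,0,9.3,0,0.1,0,1],[0,-0.1,9.3,0,0,0,1],[0,0,9.3,-0.1,0,0.1,1],[0,0,0,0,0,0,1],[0,0,4.8,0,0,0,1],[0,0,4.2,0,0,0,1],[0,0,0,0,0,0,1]]
  ]
}}

```text
time_s: 14.22
ee_pos: [0.6115, -0.1289, 0.0705]
eef_rot: [0.12, 2.616, -0.03]
force: [-0.3, 0.3, 0.8]
gripper_width: 0.114
grasp_force: 40.8
```

```bash
python3 - <<'E'
from look import *
where();print(TR.T@robot.read_state()["force"])
E
```

```text
tool in tray [  9.7 -24.    1.9] axes [[-1.0, 0.001, -0.001], [0.001, 1.0, 0.001], [0.001, 0.001, -1.0]]
[0.1607 0.2349 0.8357]
```

>>> {"method": "step_arm", "body": {
  "increments": [
    [[0,0,0,0,0,0,0.8],[0,0,0,0,0,0,0.7],[0,0,0,0,0,0,0.7],[0,0,-20,0,0,0,0.7],[0,0,-40,0,0,0,0.7],[0,0,-50,0,0,0,0.7],[0,0,-50,0,0,0,0.6],[0,0,0,0,0,0,0.6]]
  ]
}}

```text
time_s: 15.22
ee_pos: [0.5318, -0.1221, 0.2138]
eef_rot: [0.12, 2.61, -0.033]
force: [0.2, 0.1, -0.5]
gripper_width: 0.4
grasp_force: 0.0
```

```bash
python3 - <<'E'
from look import *
A=np.pi/2-.152
plan([(tab(.5287,.314,.16,A),50,.55,1)])
E
```

```text
[[7.1,48.2,2.7,0.1,3.4,0.4,0.55],[7.3,48.2,3.1,0.1,3.3,0.3,0.55],[7.4,48.1,3.4,0.1,3.4,0.4,0.55],[7.5,48.1,3.8,0.1,3.4,0.4,0.55],[7.6,48.1,4.1,0.1,3.3,0.4,0.55],[7.7,48,4.5,0.1,3.4,0.3,0.55],[7.6,48,4.9,0.1,3.4,0.4,0.55],[7.7,47.9,5.2,0.1,3.3,0.4,0.55]]
[[7.7,47.9,5.6,0.1,3.4,0.4,0.55],[0,0,0,0,0,0,0.55]]
10 rows
```

>>> {"method": "step_arm", "body": {
  "increments": [
    [[7.1,48.2,2.7,0.1,3.4,0.4,0.55],[7.3,48.2,3.1,0.1,3.3,0.3,0.55],[7.4,48.1,3.4,0.1,3.4,0.4,0.55],[7.5,48.1,3.8,0.1,3.4,0.4,0.55],[7.6,48.1,4.1,0.1,3.3,0.4,0.55],[7.7,48,4.5,0.1,3.4,0.3,0.55],[7.6,48,4.9,0.1,3.4,0.4,0.55],[7.7,47.9,5.2,0.1,3.3,0.4,0.55]]
  ]
}}

```text
time_s: 16.23
ee_pos: [0.5283, 0.2678, 0.1608]
eef_rot: [0.224, 3.083, -0.003]
force: [0.2, -0.5, -0.2]
gripper_width: 0.451
grasp_force: 0.0
```

>>> {"method": "step_arm", "body": {
  "increments": [
    [[7.7,47.9,5.6,0.1,3.4,0.4,0.55],[0,0,0,0,0,0,0.55],[0,0,0,0,0,0,0.55]]
  ]
}}

```text
time_s: 16.6
ee_pos: [0.528, 0.3142, 0.1552]
eef_rot: [-0.238, -3.125, -0.001]
force: [0.8, -0.8, 0.3]
gripper_width: 0.452
grasp_force: 0.0
```

```bash
python3 - <<'E'
from chk import *
look("p4",("top",));lm("nozzle_brush_mid","needle_tool_mid")
print(cur()[1]);A=np.pi/2-.152
plan([(tab(.5287,.314,.03,A),45,.55,0),(tab(.5287,.314,.0015,A),10,.55,1)])
E
```

```text
top nozzle_brush_mid 0.65 [-0.8 24.7  1.4]
top nozzle_brush_mid 0.64 [-16.9  20.7   5. ]
top needle_tool_mid 0.7 [  1.2 -25.5   5. ]
scene nozzle_brush_mid 0.67 [-15.4  28.6   4.3]
scene needle_tool_mid 0.54 [  7.  -22.7  54.3]
[0.5283 0.3137 0.1566]
[[-0.4,0,42.2,0,-0.1,0,0.55],[-0.3,0.1,42.2,0.1,-0.1,0,0.55],[-0.2,0.1,42.2,0,-0.1,-0.1,0.55],[0,0,9.5,0,0,0,0.55],[0,0,9.5,0,0,0,0.55],[0,0,9.5,0,0,0,0.55],[0,0,0,0,0,0,0.55]]
7 rows
```

View pics/p4.png

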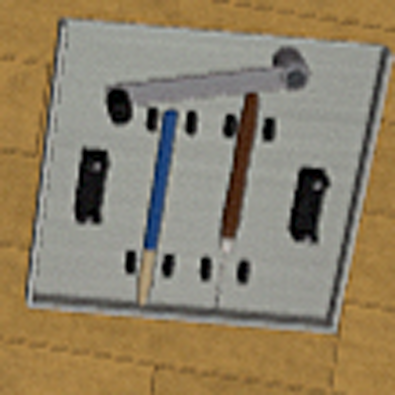

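Both tools lie between their posts: brush (171,112)–(145,303), needle tool (252,95)–(218,305). Fetching the spanner.

>>> {"method": "step_arm", "body": {
  "increments": [
    [[-0.4,0,42.2,0,-0.1,0,0.55],[-0.3,0.1,42.2,0.1,-0.1,0,0.55],[-0.2,0.1,42.2,0,-0.1,-0.1,0.55],[0,0,9.5,0,0,0,0.55],[0,0,9.5,0,0,0,0.55],[0,0,9.5,0,0,0,0.55],[0,0,0,0,0,0,0.55]]
  ]
}}

```text
time_s: 17.73
ee_pos: [0.5285, 0.3147, 0.0013]
eef_rot: [-0.236, -3.131, 0.001]
force: [0.1, 0.1, 0.4]
gripper_width: 0.45
grasp_force: 0.0
```

>>> {"method": "step_arm", "body": {
  "increments": [
    [[0,0,0,0,0,0,1],[0,0,0,0,0,0,1],[0,0,0,0,0,0,1],[0,0,0,0,0,0,1]]
  ],
  "force": 70
}}

```text
time_s: 18.23
ee_pos: [0.5289, 0.3149, 0.002]
eef_rot: [-0.236, -3.132, -0.0]
force: [-1.8, -0.0, 6.0]
gripper_width: 0.098
grasp_force: 69.1
```

>>> {"method": "step_arm", "body": {
  "increments": [
    [[0,0,-10,0,0,0,1],[0,0,-40,0,0,0,1],[0,0,-50,0,0,0,1],[0,0,-60,0,0,0,1],[0,0,0,0,0,0,1]]
  ]
}}

```text
time_s: 18.85
ee_pos: [0.5303, 0.3156, 0.1673]
eef_rot: [0.236, 3.127, 0.006]
force: [-0.1, -0.1, -1.7]
gripper_width: 0.097
grasp_force: 68.6
```

```bash
python3 - <<'E'
from chk import *
print(cur()[1])
plan([(tray(0,0,.13,0),48,1,1),(tray(0,0,.05,0),30,1,2)])
E
```

```text
[0.5303 0.3156 0.1673]
[[-7.3,-40.8,-1.1,-2.4,-2.3,8.4,1],[-13.3,-39.1,-2.3,-2.3,-2.2,8.5,1],[-19,-36.7,-3.2,-2.4,-2.3,8.4,1],[-24.3,-33.4,-3.9,-2.3,-2.2,8.5,1],[-29.1,-29.2,-4,-2.4,-2.3,8.4,1],[-33.2,-24.4,-3.9,-2.3,-2.2,8.5,1],[-36.6,-19.2,-3.5,-2.4,-2.3,8.4,1],[-39.1,-13.4,-2.6,-2.4,-2.2,8.4,1]]
[[-40.7,-7.5,-1.6,-2.3,-2.3,8.5,1],[-41.4,-1.4,0,-2.4,-2.3,8.4,1],[0,0,0,0,0,0,1],[0,0,26.7,0,0,0,1],[0,0,26.6,0,0,0,1],[0,0,26.7,0,0,0,1],[0,0,0,0,0,0,1],[0,0,0,0,0,0,1]]
16 rows
```

>>> {"method": "step_arm", "body": {
  "increments": [
    [[-7.3,-40.8,-1.1,-2.4,-2.3,8.4,1],[-13.3,-39.1,-2.3,-2.3,-2.2,8.5,1],[-19,-36.7,-3.2,-2.4,-2.3,8.4,1],[-24.3,-33.4,-3.9,-2.3,-2.2,8.5,1],[-29.1,-29.2,-4,-2.4,-2.3,8.4,1],[-33.2,-24.4,-3.9,-2.3,-2.2,8.5,1],[-36.6,-19.2,-3.5,-2.4,-2.3,8.4,1],[-39.1,-13.4,-2.6,-2.4,-2.2,8.4,1]]
  ]
}}

```text
time_s: 19.85
ee_pos: [0.5373, -0.0178, 0.1692]
eef_rot: [1.749, 2.179, 0.408]
force: [-0.1, -0.4, -1.0]
gripper_width: 0.095
grasp_force: 68.7
```

>>> {"method": "step_arm", "body": {
  "increments": [
    [[-40.7,-7.5,-1.6,-2.3,-2.3,8.5,1],[-41.4,-1.4,0,-2.4,-2.3,8.4,1],[0,0,0,0,0,0,1],[0,0,26.7,0,0,0,1],[0,0,26.6,0,0,0,1],[0,0,26.7,0,0,0,1],[0,0,0,0,0,0,1],[0,0,0,0,0,0,1]]
  ]
}}

```text
time_s: 20.85
ee_pos: [0.5793, -0.1028, 0.1031]
eef_rot: [2.004, 1.834, 0.479]
force: [1.1, -0.8, -0.7]
gripper_width: 0.096
grasp_force: 68.7
```

```bash
python3 - <<'E'
from chk import *
where();look("p5");lm("gun_spanner_mid")
plan([(tray(0,0,.025,0),10,1,1),(tray(0,0,.0145,0),5,1,1)])
E
```

```text
tool in tray [-3.9 -0.8 47.3] axes [[-0.004, 1.0, -0.007], [1.0, 0.004, -0.004], [-0.004, -0.007, -1.0]]
top gun_spanner_mid 0.67 [-3.2 -2.6 49.1]
scene gun_spanner_mid 0.65 [-4.5  3.  49.8]
[[0.5,1.2,7.5,-0.1,0.1,0.1,1],[0.4,1.2,7.5,-0.1,0.1,0,1],[0.4,1.2,7.6,-0.1,0.1,0.1,1],[0,0,0,0,0,0,1],[0,0,3.5,0,0,0,1],[0,0,3.5,0,0,0,1],[0,0,3.5,0,0,0,1],[0,0,0,0,0,0,1]]
8 rows
```

View pics/p5.png

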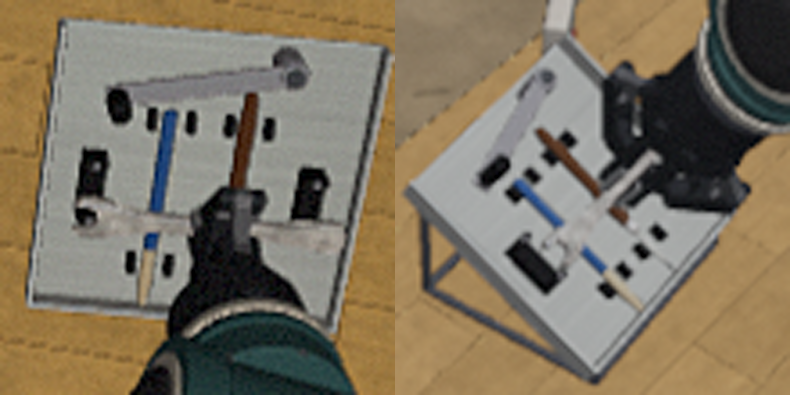

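The spanner is level and parallel to the rests (ends at p5-left (75,217) and (345,240)), 4 mm low in x. The lowering moves correct that.

>>> {"method": "step_arm", "body": {
  "increments": [
    [[0.5,1.2,7.5,-0.1,0.1,0.1,1],[0.4,1.2,7.5,-0.1,0.1,0,1],[0.4,1.2,7.6,-0.1,0.1,0.1,1],[0,0,0,0,0,0,1],[0,0,0,0,0,0,1]]
  ]
}}

```text
time_s: 21.68
ee_pos: [0.5937, -0.1033, 0.0843]
eef_rot: [2.006, 1.83, 0.489]
force: [0.4, -0.5, 0.2]
gripper_width: 0.1
grasp_force: 68.7
```

```bash
python3 - <<'E'
from chk import *
where()
plan([(tray(0,0,.015,0),4,1,2)])
E
```

```text
tool in tray [-0.7 -0.1 23.9] axes [[0.001, 1.0, -0.002], [1.0, -0.001, 0.001], [0.001, -0.002, -1.0]]
[[0,0.3,3,0,0,0,1],[0,0.2,2.9,-0.1,0,0,1],[0.1,0.3,3,0,0,0,1],[0,0,0,0,0,0,1],[0,0,0,0,0,0,1]]
5 rows
```

>>> {"method": "step_arm", "body": {
  "increments": [
    [[0,0.3,3,0,0,0,1],[0,0.2,2.9,-0.1,0,0,1],[0.1,0.3,3,0,0,0,1],[0,0,0,0,0,0,1],[0,0,0,0,0,0,1]]
  ]
}}

```text
time_s: 22.3
ee_pos: [0.5988, -0.1037, 0.0773]
eef_rot: [2.004, 1.829, 0.491]
force: [-8.7, 0.6, 6.3]
gripper_width: 0.095
grasp_force: 70.1
```

```bash
python3 - <<'E'
from chk import *
where();s=robot.read_state();print(TR.T@s["force"],s["moment"])
E
```

```text
tool in tray [ 0.1  0.  15.3] axes [[0.001, 1.0, -0.0], [1.0, -0.001, 0.001], [0.001, -0.0, -1.0]]
[-4.4116 -0.209   9.8457] [ 0.0786  1.078  -0.0448]
```

>>> {"method": "step_arm", "body": {
  "increments": [
    [[0,0,0,0,0,0,0.85],[0,0,0,0,0,0,0.75],[0,0,0,0,0,0,0.7],[0,0,-15,0,0,0,0.7],[0,0,-40,0,0,0,0.7],[0,0,-50,0,0,0,0.7],[0,0,-50,0,0,0,0.7]]
  ]
}}

```text
time_s: 23.18
ee_pos: [0.5203, -0.0965, 0.2136]
eef_rot: [2.004, 1.828, 0.491]
force: [0.7, 0.5, -0.0]
gripper_width: 0.297
grasp_force: 0.0
```

```bash
python3 - <<'E'
from chk import *
where();look("p6");lm("gun_spanner_mid","bar_knob","needle_tool_mid","nozzle_brush_mid")
E
```

```text
tool in tray [ -0.    0.1 172.7] axes [[0.0, 1.0, 0.001], [1.0, -0.0, 0.0], [0.0, 0.001, -1.0]]
top gun_spanner_mid 0.83 [-4.1 -4.5 18.9]
top bar_knob 0.86 [68.8 62.  47.3]
top bar_knob 0.19 [-123.   265.6    2.4]
top needle_tool_mid 0.51 [ -0.3 -20.1   3.3]
top nozzle_brush_mid 0.57 [-121.2  263.8    4.5]
top nozzle_brush_mid 0.5 [-15.5  20.6   6.3]
scene gun_spanner_mid 0.81 [-7.9  1.4 19.3]
scene bar_knob 0.65 [70.9 55.  47.5]
scene needle_tool_mid 0.54 [  1.9 -23.8   7.7]
scene nozzle_brush_mid 0.6 [-11.7  27.4   4. ]
```

View pics/p6.png

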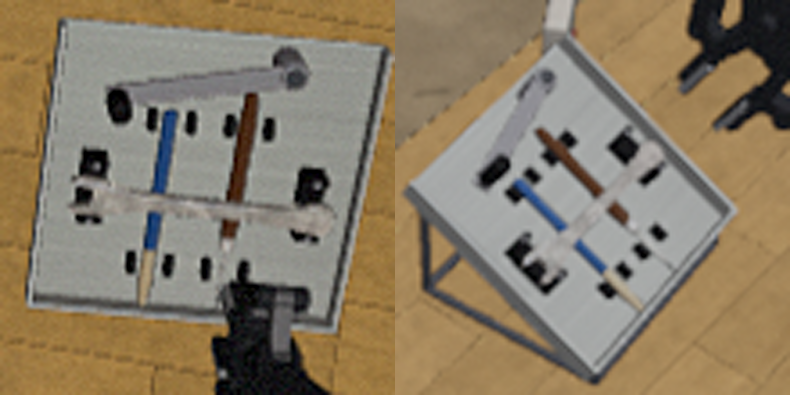

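```bash
python3 - <<'E'
from chk import *
for cam in("top","scene"):
    im,d=read_camera(cam);P=(pts(cam,d)-O)@TR*1000
    h=cv2.cvtColor(im,cv2.COLOR_RGB2HSV)
    m=(abs(P[...,1])<90)&(abs(P[...,0])<25)&(P[...,2]>15)&(P[...,2]<27)&(h[...,2]>90)&(h[...,1]<60);q=P[m]
    for lo,hi in((-85,-62),(-60,-40),(-40,-15),(-15,0),(0,12),(15,40),(40,60),(62,85)):
        k=q[(q[:,1]>lo)&(q[:,1]<hi)];print(cam,lo,hi,len(k),k.mean(0).round(1) if len(k) else "")
    print("y range",q[:,1].min(),q[:,1].max())
    k=P[(abs(P[...,0]-70)<20)&(abs(P[...,1]-62)<15)&(P[...,2]>52)&(P[...,2]<72)];print("knob top",len(k),k.mean(0))
E
```

```text
top -85 -62 84 [ -6.  -72.2  22.2]
top -60 -40 55 [ -5.9 -50.1  21.7]
top -40 -15 53 [ -4.6 -27.8  22.2]
top -15 0 34 [-4.5 -7.4 22. ]
top 0 12 29 [-4.2  5.5 21.5]
top 15 40 58 [-4.1 27.5 22.1]
top 40 60 69 [-3.6 50.7 22.1]
top 62 85 66 [-3.5 69.6 22. ]
y range -83.57418764900018 79.59181935905389
knob top 42 [68.7771 61.7153 60.4402]
scene -85 -62 36 [ -5.4 -70.   18.3]
scene -60 -40 30 [ -6.1 -50.4  18.9]
scene -40 -15 28 [ -5.5 -26.7  18.5]
scene -15 0 17 [-4.7 -8.1 18.1]
scene 0 12 16 [-4.9  5.7 18.5]
scene 15 40 33 [-2.9 27.7 18.9]
scene 40 60 38 [-2.3 51.7 19.3]
scene 62 85 57 [-2.  69.8 19.3]
y range -80.45333165643655 80.94209973411147
knob top 25 [67.6216 67.8686 57.2463]
```

The spanner is seated flat (x ≈ −4.6 mm, y ≈ −2 mm, about 1° off), and the bar is at about 0.2 rad. Next I loosely enclose the knob between the fingers and swing it along its arc.

```bash
python3 - <<'E'
from chk import *
k=lambda th,z,g,h=0,sp=60:(tray(.09-.105*np.sin(th),-.04+.105*np.cos(th),z,th),sp,g,h)
plan([k(.2,.12,.55,0,45),k(.2,.09,.55,1,40)])
E
```

```text
[[21,23.2,16.5,0,0,-3.8,0.55],[19.4,24.4,16.4,0,0,-3.9,0.55],[17.6,25.8,16.5,-0.1,-0.1,-3.8,0.55],[0.1,0,30,0,0,0,0.55],[0,0,0,0,0,0,0.55]]
5 rows
```

>>> {"method": "step_arm", "body": {
  "increments": [
    [[21,23.2,16.5,0,0,-3.8,0.55],[19.4,24.4,16.4,0,0,-3.9,0.55],[17.6,25.8,16.5,0,0,-3.8,0.55],[0,0,30,0,0,0,0.55],[0,0,0,0,0,0,0.55],[0,0,0,0,0,0,0.55]]
  ]
}}

```text
time_s: 24.52
ee_pos: [0.6266, -0.0433, 0.1779]
eef_rot: [1.795, 2.002, 0.431]
force: [-0.9, -0.5, 0.9]
gripper_width: 0.449
grasp_force: 0.0
```

```bash
python3 - <<'E'
from chk import *
where()
k=lambda th,z,g,h=0,sp=60:(tray(.09-.105*np.sin(th),-.04+.105*np.cos(th),z,th),sp,g,h)
plan([k(.2,.037,.55,1,20),k(.2,.037,.77,3)]+[k(t,.037,.77) for t in np.linspace(.2,1.585,15)[1:]]+[k(1.585,.037,.77,2)])
E
```

```text
tool in tray [69.7 62.7 91.3] axes [[-0.199, 0.98, 0.0], [0.98, 0.199, 0.0], [0.0, 0.0, -1.0]]
[[0.1,-0.2,18.1,0,0,0,0.55],[0.1,-0.1,18.1,0,0,0,0.55],[0.1,-0.2,18.1,0,0,0,0.55],[0,0,0,0,0,0,0.55],[0,0,0,0,0,0,0.77],[0,0,0,0,0,0,0.77],[0,0,0,0,0,0,0.77],[0,0,0,0,0,0,0.77]]
[[-0.5,-10.4,0,0,0,-5.7,0.77],[-0.5,-10.3,0,0,0,-5.6,0.77],[-0.5,-10.4,0,0,0,-5.7,0.77],[-0.6,-10.4,0,0,0,-5.7,0.77],[-0.5,-10.3,0,0,0,-5.7,0.77],[-0.5,-10.4,0,0,0,-5.6,0.77],[-0.5,-10.4,0,0,0,-5.7,0.77],[-0.5,-10.3,0,0,0,-5.7,0.77]]
[[-0.5,-10.4,0,0,0,-5.6,0.77],[-0.5,-10.4,0,0,0,-5.7,0.77],[-0.5,-10.4,0,0,0,-5.7,0.77],[-0.5,-10.3,0,0,0,-5.6,0.77],[-0.5,-10.4,0,0,0,-5.7,0.77],[-0.6,-10.4,-0.1,0,0,-5.7,0.77],[0,0,0,0,0,0,0.77],[0,0,0,0,0,0,0.77]]
[[0,0,0,0,0,0,0.77]]
25 rows
```

>>> {"method": "step_arm", "body": {
  "increments": [
    [[0.1,-0.2,18.1,0,0,0,0.55],[0.1,-0.1,18.1,0,0,0,0.55],[0.1,-0.2,18.1,0,0,0,0.55],[0,0,0,0,0,0,0.55],[0,0,0,0,0,0,0.77],[0,0,0,0,0,0,0.77],[0,0,0,0,0,0,0.77]]
  ],
  "force": 20
}}

```text
time_s: 25.4
ee_pos: [0.6535, -0.0454, 0.1307]
eef_rot: [1.794, 2.002, 0.432]
force: [-0.5, -0.4, -0.3]
gripper_width: 0.229
grasp_force: 0.0
```

>>> {"method": "step_arm", "body": {
  "increments": [
    [[-0.5,-10.4,0,0,0,-5.7,0.77],[-0.5,-10.3,0,0,0,-5.6,0.77],[-0.5,-10.4,0,0,0,-5.7,0.77],[-0.6,-10.4,0,0,0,-5.7,0.77],[-0.5,-10.3,0,0,0,-5.7,0.77],[-0.5,-10.4,0,0,0,-5.6,0.77],[-0.5,-10.4,0,0,0,-5.7,0.77],[-0.5,-10.3,0,0,0,-5.7,0.77]]
  ]
}}

```text
time_s: 26.4
ee_pos: [0.5914, -0.0854, 0.0969]
eef_rot: [0.859, 2.483, 0.17]
force: [0.9, 0.4, -0.4]
gripper_width: 0.23
grasp_force: 0.2
```

```bash
python3 - <<'E'
from chk import *
where();lm("bar_knob","gun_spanner_mid")
th=np.linspace(.2,1.585,15)
k=lambda th,z,g,h=0,sp=60:(tray(.09-.105*np.sin(th),-.04+.105*np.cos(th),z,th),sp,g,h)
plan([k(t,.037,.77) for t in th[9:]]+[k(1.585,.037,.77,2)])
E
```

```text
tool in tray [ 2.1 17.5 36.8] axes [[-0.839, 0.544, 0.001], [0.544, 0.839, 0.001], [-0.0, 0.001, -1.0]]
top bar_knob 0.59 [71.4 60.2 47. ]
top gun_spanner_mid 0.76 [-6.7 -5.3 16.9]
scene bar_knob 0.54 [68.7 59.5 48.2]
scene gun_spanner_mid 0.57 [-8.5 -1.6 15.9]
[[-0.4,-10.7,-0.3,0,0,-5.8,0.77],[-0.5,-10.3,0,0,0,-5.6,0.77],[-0.5,-10.4,0,0,0,-5.7,0.77],[-0.5,-10.4,0,0,0,-5.7,0.77],[-0.5,-10.3,0,0,0,-5.6,0.77],[-0.5,-10.4,0,0,0,-5.7,0.77],[0,0,0,0,0,0,0.77],[0,0,0,0,0,0,0.77]]
[[0,0,0,0,0,0,0.77]]
9 rows
```

```bash
python3 - <<'E'
from chk import *
look("p7");lm("bar_knob","gun_spanner_mid")
E
```

```text
top bar_knob 0.55 [ 3.8 18.6 44.5]
top gun_spanner_mid 0.81 [-3.2 -3.4 18.3]
top gun_spanner_mid 0.35 [-17.3  19.6   6.8]
scene gun_spanner_mid 0.45 [-6.5  1.3 17.7]
scene gun_spanner_mid 0.16 [-127.   259.6    5. ]
```

View pics/p7.png

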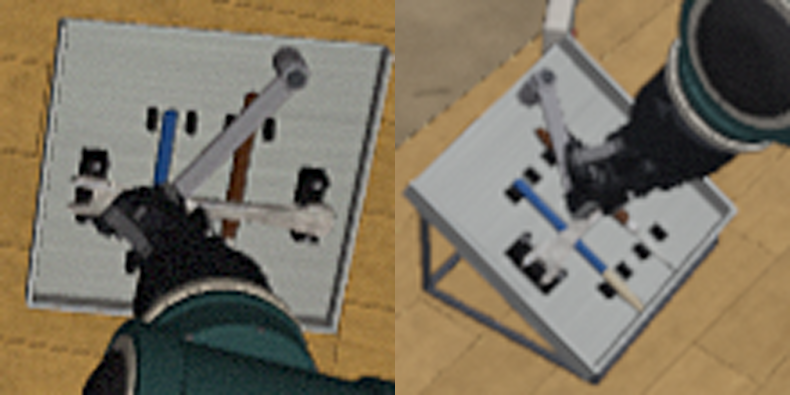

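The bar has followed: in p7-left it runs from the pivot (290,70) to the gripper (170,190), and the spanner has not moved. Continuing to the stop.

>>> {"method": "step_arm", "body": {
  "increments": [
    [[-0.4,-10.7,0,0,0,-5.8,0.77],[-0.5,-10.3,0,0,0,-5.6,0.77],[-0.5,-10.4,0,0,0,-5.7,0.77],[-0.5,-10.4,0,0,0,-5.7,0.77],[-0.5,-10.3,0,0,0,-5.6,0.77],[-0.5,-10.4,0,0,0,-5.7,0.77],[0,0,0,0,0,0,0.77],[0,0,0,0,0,0,0.77]]
  ]
}}

```text
time_s: 27.9
ee_pos: [0.5714, -0.1426, 0.0879]
eef_rot: [0.1, 2.616, -0.036]
force: [-0.5, 0.3, -0.5]
gripper_width: 0.232
grasp_force: 0.0
```

```bash
python3 - <<'E'
from chk import *
where();print(TR.T@robot.read_state()["force"])
E
```

```text
tool in tray [-15.2 -41.2  36.4] axes [[-1.0, -0.014, 0.0], [-0.014, 1.0, 0.001], [-0.0, 0.001, -1.0]]
[-0.6469  0.2297 -0.1607]
```

>>> {"method": "step_arm", "body": {
  "increments": [
    [[0,-1.5,0,0,0,0,0.77],[0,-1.5,0,0,0,0,0.77],[0,0,0,0,0,0,0.77]]
  ]
}}

```text
time_s: 28.28
ee_pos: [0.5711, -0.1456, 0.0879]
eef_rot: [0.097, 2.617, -0.036]
force: [-0.1, 3.6, 0.9]
gripper_width: 0.231
grasp_force: 1.9
```

>>> {"method": "step_arm", "body": {
  "increments": [
    [[0,3,0,0,0,0,0.7],[0,0,0,0,0,0,0.55],[0,0,0,0,0,0,0.55],[0,0,-20,0,0,0,0.55],[0,0,-40,0,0,0,0.55],[0,0,-50,0,0,0,0.55],[0,0,-50,0,0,0,0.55],[0,0,0,0,0,0,0.55]]
  ]
}}

```text
time_s: 29.28
ee_pos: [0.4916, -0.1361, 0.2312]
eef_rot: [0.097, 2.61, -0.041]
force: [0.2, -0.2, 0.7]
gripper_width: 0.453
grasp_force: 0.0
```

>>> {"method": "step_arm", "body": {
  "increments": [
    [[20,45,0,0,0,0,0.55],[20,45,0,0,0,0,0.55],[20,45,0,0,0,0,0.55],[0,0,0,0,0,0,0.55]]
  ]
}}

```text
time_s: 29.78
ee_pos: [0.4493, 0.0058, 0.1941]
eef_rot: [0.09, 2.618, -0.035]
force: [-0.5, -0.4, 0.2]
gripper_width: 0.451
grasp_force: 0.0
```

```bash
python3 - <<'E'
from chk import *
where();look("p8");lm("bar_knob","gun_spanner_mid","nozzle_brush_mid","needle_tool_mid")
E
```

```text
tool in tray [-79.   95.5 195.8] axes [[-1.0, -0.022, -0.001], [-0.022, 1.0, 0.004], [0.001, 0.004, -1.0]]
top bar_knob 0.86 [-12.5 -40.5  43.9]
top bar_knob 0.29 [-18.3  22.5   3.9]
top gun_spanner_mid 0.56 [-5.9 -3.9 16.3]
top nozzle_brush_mid 0.71 [-16.1  24.8   5. ]
top needle_tool_mid 0.67 [ -0.2 -21.7   4. ]
top needle_tool_mid 0.18 [-119.9  263.8    4.2]
scene bar_knob 0.78 [-13.2 -44.1  48.5]
scene gun_spanner_mid 0.51 [-7.8 -2.  20.1]
scene nozzle_brush_mid 0.68 [-15.2  29.7   6.7]
scene needle_tool_mid 0.41 [  2.4 -23.3   7.5]
```

View pics/p8.png

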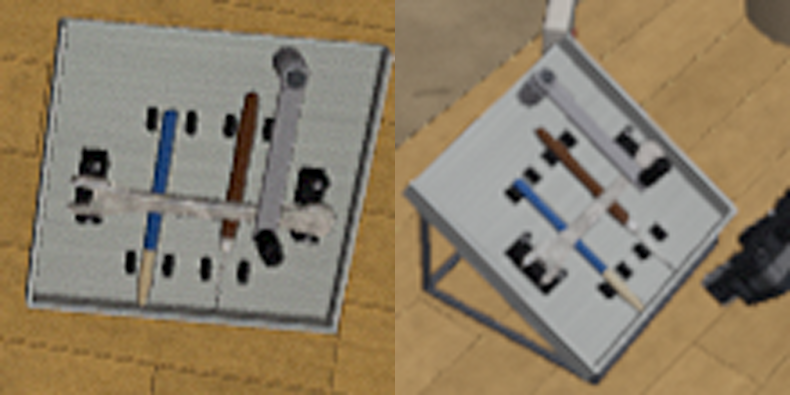

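The bar lies across the spanner at its stop (knob at p8-left (268,247), tray y ≈ −41 mm). Brush, needle tool and spanner are in place and the gripper is clear, so I'm handing in.

```bash
python3 -c "
from rig import robot
print(robot.hand_in())"
```

```text
the job is handed in; nothing more can be done
None
```

The kit is packed and the job is handed in, with no verdict returned: the last pictures show the brush and needle tool in their grooves, the spanner seated flat on both rests and the bar swung to its stop, and I never touched the loop tool.

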